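Test a safety edge by running the fingertips along it

ROBOT

A 6-joint arm with a two-finger parallel gripper is mounted at the origin on the work surface. World frame = base frame: x ahead of the robot, y to its left, z up, the work surface at z = 0. Lengths are in m, angles in rad, forces in N, time in s.
With the tool pointing down it reaches from about 0.3 to 1 m from the base axis. Payload 5.1 kg.
Tool frame: the origin (TCP) lies midway between the tips of the shut fingers; the grasp point (between the pads) lies 19 mm behind it; x points along the fingers, z is the direction in which the jaws open and shut, and the axes are right-handed (so a half turn about x gives the same grasp; the last joint's range is limited). The gripper opens to 95 mm and grips with 3 to 60 N. Pads are 20 mm wide; open, the fingers measure 119 mm over their backs; the gripper's body (75 mm by 180 mm) begins 59 mm behind the grasp point.
Start: joints at [-1.251, 0.124, 1.65, -0, 1.367, -0.083], TCP at [0.255, -0.598, 0.215] pointing down, gripper open.
Joint ranges: [-2.61, 2.61], [-1.02, 2.33], [0.03, 2.71], [-1.35, 4.49], [0.32, 2.68], [-2.91, 2.91]. Speed limits (rad/s): [2.57, 2.57, 3.14, 3.14, 3.14, 3.14].

INTERFACE

Orientations are given as a unit quaternion [w, x, y, z].
In Python, from rig import arm, imaging, hand_in gives the robot as it stands. The module is installed in compiled form; this text tells all that it offers.
- The arm moves only by the tool step_arm, never from a script. Its argument "commands" is a list of rows, each an object with "offset": the shift along the tool's x, y, z in m, a list of three; "spin": the turn about the tool's x in rad; "gripper": the finger opening in m, from 0 to 0.0951. A call has 1 to 20 rows; each row shifts and turns the pose as measured when the row begins, along the tool's axes as they then stand; what a row does not reach is not made up. A row lasts 1/8 s, in which the tool goes at most 62.5 mm and 10.7 degrees, less where a joint would pass 70% of its speed; a pose out of reach is approached as far as the arm can. A call is refused whole if a number of a shift passes 0.0625 or a number of a turn 0.188, either way. A call with a gripper value outside its range is refused whole. The fingers move at their own pace and stop on an object; the grip force is fixed at half the most. Time passes only in rows, so rows that do not move let the fingers close. It gives the time, the measured TCP pose, the force and the opening at its end, in the units of the state.
- arm.state(): the state, without advancing time (a new reading comes with each control period).
- imaging.get_image(name): name is "scene" or "top" or "wrist"; returns a dict with "color" (384x512x3 uint8, red, green, blue), "range_z" (384x512 float32, m along the optical axis (not along the pixel's ray), 0 where there is no reading), "mtx" (3x3 intrinsics, pixels), "pose" (4x4, takes a point from camera to world coordinates); the wrist camera has in their place "hand_eye" (4x4, takes a point from camera to tool coordinates, whose origin is the TCP and whose axes are the tool frame's). Camera axes: x right, y down, z forward; pixel columns grow to the right and rows downward; lengths in m; the calibration is good to about 2 mm. A picture is of the moment at which its call begins: read the wrist's pose just before it.
- hand_in(): hands the job in, once; it reports no verdict.
The state is a dict: "time_s": time; "qpos": joint angles; "joint_velocities": joint speeds; "joint_efforts": joint torques, N m; "position": TCP position; "tcp_rot": TCP orientation; "contact_force": force on the tool from outside, world axes, zero at the start; "ft_torque": the same for the moment, N m; "finger_gap": opening from 0.0 (shut) to 1.0 (fully open).
Only numpy, scipy, OpenCV 4.12 (cv2) and the standard library are available. Lean on these libraries where they do the work, as an engineer would, in place of code of your own. Each camera call takes 0.05 s, during which the arm holds its last target.

TASK

Test the curved black safety strip on the steel hatch panel: with the fingers shut, press it lightly with the fingertips at the yellow mark nearest the red cap, and run along the curve to the mark nearest the blue cap, so that the strip is held visibly pressed down as you pass over each of the seven yellow marks in turn. Be gentle, never pushing the strip down onto its stop, then lift clear so it springs back up. Pick nothing up and leave the caps and everything else where they are.

Things in the scene. Friction and masses are not known exactly. Their poses are not given: they have to be found in the camera images.
- mark1 (a point): Centre of yellow mark 1 of 7, on top of the black strip. The marks lie 38 mm apart in a row along an arc of 130 mm radius (whose centre is the centre of the round cover on the panel). mark1 is one end mark. The point moves down with the strip. Its axes are the panel's; z is up.
- mark2 (a point): Centre of yellow mark 2 of 7, on top of the black strip. The marks lie 38 mm apart in a row along an arc of 130 mm radius (whose centre is the centre of the round cover on the panel). The point moves down with the strip. Its axes are the panel's; z is up.
- mark3 (a point): Centre of yellow mark 3 of 7, on top of the black strip. The marks lie 38 mm apart in a row along an arc of 130 mm radius (whose centre is the centre of the round cover on the panel). The point moves down with the strip. Its axes are the panel's; z is up.
- mark4 (a point): Centre of yellow mark 4 of 7, on top of the black strip. The marks lie 38 mm apart in a row along an arc of 130 mm radius (whose centre is the centre of the round cover on the panel). The point moves down with the strip. Its axes are the panel's; z is up.
- mark5 (a point): Centre of yellow mark 5 of 7, on top of the black strip. The marks lie 38 mm apart in a row along an arc of 130 mm radius (whose centre is the centre of the round cover on the panel). The point moves down with the strip. Its axes are the panel's; z is up.
- mark6 (a point): Centre of yellow mark 6 of 7, on top of the black strip. The marks lie 38 mm apart in a row along an arc of 130 mm radius (whose centre is the centre of the round cover on the panel). The point moves down with the strip. Its axes are the panel's; z is up.
- mark7 (a point): Centre of yellow mark 7 of 7, on top of the black strip. The marks lie 38 mm apart in a row along an arc of 130 mm radius (whose centre is the centre of the round cover on the panel). mark7 is the other end mark. The point moves down with the strip. Its axes are the panel's; z is up.
- strip (a joint): How far the strip is pressed down, m: 0 = up (its top 38 mm above the table, 18 mm above the panel's flat top), 0.012 = down on its stop. One rigid curved black strip, 20 mm wide, about 257 mm long, ending 14 mm beyond the end marks; it sinks level as a whole wherever it is pressed and springs back: about 1.2 N to start, 0.5 N more per mm (3.7 N at 5 mm, 6.7 N at 11 mm).
- panel: Fixed steel hatch panel lying flat, 280 x 360 x 20 mm (x, y, z); origin at the centre of its underside on the table. A round cover, radius 88 mm, 6 mm high, lies with its centre at x = -30 mm of the panel, with a black knob 35 mm across whose top is 54 mm above the table. The strip curves round the cover's +x side.
- red_cap: Loose red screw cap, 42 mm across, 20 mm high, standing on the panel about 59 mm beyond one end mark of the strip (mark1 or mark7): shows the end to start from. Origin at the centre of its underside. Leave alone.
- blue_cap: Loose blue screw cap, same size, about 59 mm beyond the other end mark: shows where to finish. Origin at the centre of its underside. Leave alone.
- gasket: Loose orange ring, 44 mm across, 8 mm high, lying on a rear (-x) corner of the panel. Leave alone.
- foot: Loose brass levelling foot, 38 mm across, 40 mm high, standing on the other rear corner of the panel. Leave alone.
- bottle: White bottle, 64 mm across, 120 mm high, standing on the table left of the panel. Leave alone.
- wrench: Wrench lying on the table left of the panel. Leave alone.
- screwdriver: Screwdriver with green handle lying on the table right of the panel. Leave alone.

How it is judged:
By the outcome, as a careful person would: the job done as asked, in the order asked, and still so for the second after the job is handed in, with the robot touching nothing.
It also fails if it takes over 42 s, if anything falls off the work surface, if the arm or the gripper's body presses on something with over 40 N, if the wrist force passes 120 N, or if a joint passes its speed limit or range.

## Working session

There is one attempt and no reset: what is moved stays moved. The work goes in short steps, Python scripts to look and compute and a tool call to move; the robot and the scene stay as the last step left them, time stands still between calls to the robot, and variables do not carry over. Pictures are saved under pics/ and viewed, and the job is handed in when it is done.

Besides the shell and the picture viewer there is one more tool, called in YAML: its name, and indented under it one key for each argument. step_arm: Moves the arm, as the interface text tells. Its arguments: {"type":"object","properties":{"commands":{"type":"array"}},"required":["commands"]}

```bash
mkdir -p pics; python3 - <<'E'
from rig import arm, imaging
import cv2,numpy as np,pickle
s=arm.state(); print(s)
for n in ["top","scene"]:
    d=imaging.get_image(n); pickle.dump(d,open(f"{n}.pkl","wb"))
    cv2.imwrite(f"pics/{n}1.png",cv2.cvtColor(d["color"],cv2.COLOR_RGB2BGR)); print(d["mtx"],d["pose"])
E
```

```text
{'time_s': 0.0, 'qpos': array([-1.25059192e+00,  1.24509552e-01,  1.65165996e+00,  1.16724539e-05,
        1.36745971e+00, -8.26092645e-02]), 'joint_velocities': array([-0.00030767, -0.00035801, -0.00046192, -0.00145406, -0.00102273,
       -0.00011533]), 'joint_efforts': array([-4.29613056e-05, -4.17604494e+01, -3.59931564e+01,  7.74640124e-02,
        4.93131776e-02, -1.57257641e-04]), 'position': array([ 0.25457814, -0.59739013,  0.21339245]), 'tcp_rot': array([ 0.58935285,  0.39031798,  0.59047965, -0.3894212 ]), 'contact_force': array([0.28153869, 0.529494  , 0.45151054]), 'ft_torque': array([ 0.0074097 , -0.03431537,  0.02942586]), 'finger_gap': 0.9981892060694363}
[[448.05616159   0.         251.00005112]
 [  0.         448.05616159 186.57980453]
 [  0.           0.           1.        ]] [[-0.01931111 -0.99070934  0.13461826  0.34219946]
 [-0.99977129  0.01789696 -0.01170726  0.04614544]
 [ 0.00918923 -0.13481355 -0.99082837  1.46519265]
 [ 0.          0.          0.          1.        ]]
[[405.01241942   0.         258.16378261]
 [  0.         405.01241942 192.31042453]
 [  0.           0.           1.        ]] [[ 0.76774454  0.48119885 -0.42310281  1.01774852]
 [ 0.64070863 -0.56848932  0.51605459 -0.54991098]
 [ 0.00779544 -0.66728371 -0.74476283  0.93431949]
 [ 0.          0.          0.          1.        ]]
```

View pics/top1.png

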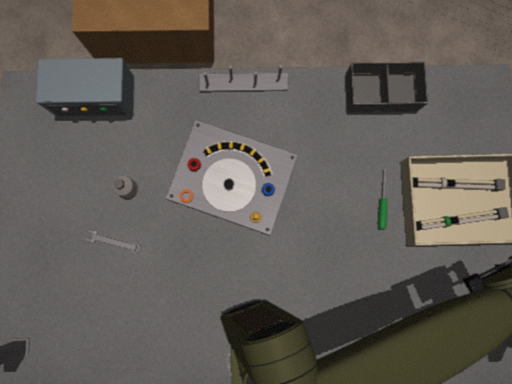

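View pics/scene1.png

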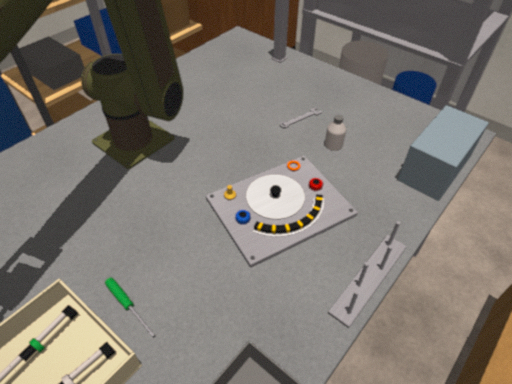

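The top view shows the panel around (232,178), with the red cap at (194,164) and the blue cap at (268,189). The arc of yellow marks runs from about (207,152) to (268,172). The scene view agrees with this. Next I'll measure the marks, caps and cover in both views.

```bash
cat > h.py <<'E'
import numpy as np,cv2,pickle
def ray(d,u,v,T=None):
    T=d["pose"] if T is None else T
    r=T[:3,:3]@np.linalg.inv(d["mtx"])@np.array([u,v,1.]); return T[:3,3],r/np.linalg.norm(r)
def onz(d,u,v,z,T=None):
    o,r=ray(d,u,v,T); return o+r*(z-o[2])/r[2]
def tri(o1,r1,o2,r2):
    A=np.c_[r1,-r2]; t=np.linalg.lstsq(A,o2-o1,rcond=None)[0]
    a,b=o1+r1*t[0],o2+r2*t[1]; return (a+b)/2,np.linalg.norm(a-b)
def blobs(c,lo,hi,box,mn=4):
    hsv=cv2.cvtColor(c,cv2.COLOR_RGB2HSV); m=cv2.inRange(hsv,lo,hi)
    M=np.zeros_like(m); x0,y0,x1,y1=box; M[y0:y1,x0:x1]=m[y0:y1,x0:x1]
    n,_,st,ce=cv2.connectedComponentsWithStats(M)
    return [(ce[i].round(2).tolist(),int(st[i,4])) for i in range(1,n) if st[i,4]>=mn]
E
python3 - <<'E'
from h import *
for n,box in [("top",(160,115,305,240)),("scene",(200,150,360,265))]:
    d=pickle.load(open(n+".pkl","rb")); c=d["color"]
    for nm,lo,hi,z in [("yel",(22,150,110),(35,255,255),.038),("blue",(105,150,60),(130,255,255),.04),("red",(170,150,60),(180,255,255),.04),("red0",(0,200,60),(6,255,255),.04),("white",(0,0,200),(180,30,255),.026)]:
        for ce,a in blobs(c,lo,hi,box): print(n,nm,ce,a,onz(d,*ce,z).round(4))
    x0,y0,x1,y1=box
    cv2.imwrite(f"pics/{n}crop.png",cv2.cvtColor(cv2.resize(c[y0:y1,x0:x1],None,fx=4,fy=4,interpolation=cv2.INTER_CUBIC),cv2.COLOR_RGB2BGR))
E
```

```text
top yel [230.6, 144.73] 15 [0.6747 0.093  0.038 ]
top yel [219.0, 146.0] 15 [0.6712 0.1308 0.038 ]
top yel [241.82, 146.82] 17 [0.6672 0.0566 0.038 ]
top yel [208.47, 150.2] 15 [0.6578 0.1651 0.038 ]
top yel [252.12, 152.0] 16 [0.6494 0.0235 0.038 ]
top yel [260.12, 160.0] 17 [ 0.6225 -0.002   0.038 ]
top yel [266.0, 170.0] 17 [ 0.5893 -0.0202  0.038 ]
top blue [267.82, 189.24] 76 [ 0.5262 -0.0245  0.04  ]
top red0 [193.94, 164.81] 54 [0.6101 0.2121 0.04  ]
top white [241.91, 173.36] 11 [0.5817 0.0579 0.026 ]
top white [250.4, 176.0] 10 [0.5725 0.0304 0.026 ]
top white [206.17, 178.0] 6 [0.5685 0.1742 0.026 ]
top white [236.51, 195.13] 651 [0.5107 0.0765 0.026 ]
top white [214.25, 182.25] 4 [0.5541 0.1481 0.026 ]
top white [219.41, 183.41] 17 [0.55   0.1314 0.026 ]
top white [215.5, 194.0] 4 [0.5156 0.1443 0.026 ]
scene yel [230.2, 195.9] 10 [0.4548 0.007  0.038 ]
scene yel [318.5, 198.11] 18 [0.6585 0.1681 0.038 ]
scene yel [316.28, 207.61] 18 [0.6741 0.1338 0.038 ]
scene yel [309.91, 216.36] 22 [0.6786 0.0956 0.038 ]
scene yel [299.96, 223.42] 24 [0.6718 0.0571 0.038 ]
scene yel [259.46, 225.96] 28 [ 0.5913 -0.0225  0.038 ]
scene yel [273.5, 228.0] 24 [ 0.6254 -0.0029  0.038 ]
scene yel [287.18, 227.46] 28 [0.6531 0.0229 0.038 ]
scene blue [242.51, 216.88] 121 [ 0.5355 -0.0299  0.04  ]
scene red [313.29, 188.29] 7 [0.6254 0.1889 0.04  ]
scene red0 [315.43, 184.19] 79 [0.6207 0.207  0.04  ]
scene white [274.97, 196.24] 1863 [0.5501 0.0998 0.026 ]
scene white [295.12, 225.32] 130 [0.6607 0.051  0.026 ]
```

View pics/topcrop.png

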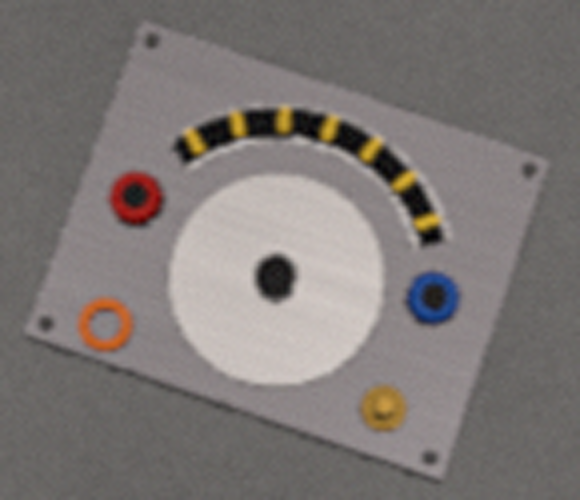

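```bash
cat >> h.py <<'E'
from scipy.spatial.transform import Rotation as Ro
from scipy.optimize import least_squares
def Rq(q): return Ro.from_quat([q[1],q[2],q[3],q[0]]).as_matrix()
def fitarc(P): # P ordered mark1..7 xy (red->blue)
    k=np.arange(len(P))*0.038/0.130*1.0
    f=lambda p:(np.c_[p[0]+.13*np.cos(p[2]-k),p[1]+.13*np.sin(p[2]-k)]-P).ravel()
    s=least_squares(f,[P[:,0].mean()-.1,P[:,1].mean(),1.2]); return s.x,f(s.x).reshape(-1,2)
E
python3 - <<'E'
from h import *
T=np.array([[.6578,.1651],[.6712,.1308],[.6747,.0930],[.6672,.0566],[.6494,.0235],[.6225,-.002],[.5893,-.0202]])
S=np.array([[.6585,.1681],[.6741,.1338],[.6786,.0956],[.6718,.0571],[.6531,.0229],[.6254,-.0029],[.5913,-.0225]])
for P in (T,S,(T+S)/2):
    p,r=fitarc(P); print(p.round(4),(r*1e3).round(1).tolist())
from rig import arm
s=arm.state(); R=Rq(s["tcp_rot"]); print(R.round(3)); print(R.T@(np.array([.62,.07,.215])-s["position"]))
t=pickle.load(open("top.pkl","rb"))
E
```

```text
[0.5453 0.1014 0.5242] [[0.0, 1.4], [0.6, 0.5], [0.3, 0.6], [0.1, -0.1], [-0.2, -0.2], [-0.3, -1.3], [-0.5, -0.9]]
[0.5477 0.1008 0.5383] [[0.8, -0.7], [-0.3, -1.4], [-1.0, -0.9], [-1.5, 0.5], [-0.4, 1.2], [0.7, -0.0], [1.6, 1.4]]
[0.5465 0.1011 0.5313] [[0.4, 0.4], [0.1, -0.4], [-0.3, -0.1], [-0.7, 0.2], [-0.3, 0.5], [0.2, -0.7], [0.6, 0.2]]
[[-0.001  0.92   0.392]
 [ 0.002  0.392 -0.92 ]
 [-1.     0.    -0.002]]
[-5.21852425e-04  5.97805405e-01 -4.70777068e-01]
```

step_arm:
  commands:
    - {"offset":[0,0.046,-0.036],"spin":0,"gripper":0}
    - {"offset":[0,0.046,-0.036],"spin":0,"gripper":0}
    - {"offset":[0,0.046,-0.036],"spin":0,"gripper":0}
    - {"offset":[0,0.046,-0.036],"spin":0,"gripper":0}
    - {"offset":[0,0.046,-0.036],"spin":0,"gripper":0}
    - {"offset":[0,0.046,-0.036],"spin":0,"gripper":0}
    - {"offset":[0,0.046,-0.036],"spin":0,"gripper":0}
    - {"offset":[0,0.046,-0.036],"spin":0,"gripper":0}
    - {"offset":[0,0.046,-0.036],"spin":0,"gripper":0}
    - {"offset":[0,0.046,-0.036],"spin":0,"gripper":0}
    - {"offset":[0,0.046,-0.036],"spin":0,"gripper":0}
    - {"offset":[0,0.046,-0.036],"spin":0,"gripper":0}
    - {"offset":[0,0,0],"spin":0,"gripper":0}
    - {"offset":[0,0,0],"spin":0,"gripper":0}

```text
time_s: 1.85
position: [0.6005, 0.0367, 0.2081]
tcp_rot: [0.586, 0.391, 0.592, -0.39]
contact_force: [0.5, -0.5, 0.1]
finger_gap: 0.005
```

```bash
python3 - <<'E'
from h import *
from rig import arm, imaging
s=arm.state(); d=imaging.get_image("wrist"); pickle.dump((s,d),open("w1.pkl","wb"))
print(s["time_s"],s["position"],Rq(s["tcp_rot"]).round(3),s["contact_force"],s["finger_gap"],s["qpos"].round(2)); print(d["hand_eye"].round(3))
cv2.imwrite("pics/w1.png",cv2.cvtColor(d["color"],cv2.COLOR_RGB2BGR))
E
```

```text
1.85 [0.60048144 0.03673341 0.20810121] [[-0.007  0.921  0.39 ]
 [ 0.006  0.39  -0.921]
 [-1.    -0.004 -0.008]] [ 0.5456982  -0.53411381  0.11665739] 0.004734553033470898 [-0.03  0.03  1.76  0.01  1.36  1.14]
[[ 0.001 -0.273  0.962 -0.171]
 [-0.001 -0.962 -0.273  0.076]
 [ 1.    -0.    -0.001 -0.002]
 [ 0.     0.     0.     1.   ]]
```

View pics/w1.png

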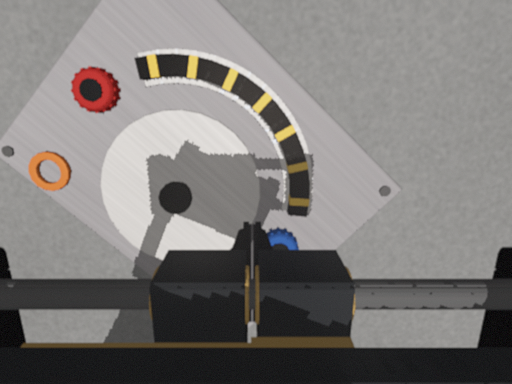

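The wrist view shows all seven marks, from (153,66) by the red cap to (300,204) by the blue cap, with the last two in shadow. The fingers are shut. I'll measure the marks here and compare them with the two-camera fit.

```bash
python3 - <<'E'
from h import *
s,d=pickle.load(open("w1.pkl","rb"))
T=np.eye(4);T[:3,:3]=Rq(s["tcp_rot"]);T[:3,3]=s["position"];T=T@d["hand_eye"]
b=blobs(d["color"],(20,110,60),(35,255,255),(120,40,330,225),30)
b.sort(key=lambda t:t[0][0]); print(b)
P=np.array([onz(d,*c,.038,T) for c,a in b])
print(P.round(4)); 
if len(P)==7:
    p,r=fitarc(P[:,:2]); print(p.round(4),(r*1e3).round(1).tolist())
    M=np.array([[.5465+.13*np.cos(.5313-i*.2923),.1011+.13*np.sin(.5313-i*.2923)] for i in range(7)]); print(((P[:,:2]-M)*1e3).round(1).tolist())
E
```

```text
[([152.78, 66.09], 245), ([192.05, 66.76], 234), ([229.7, 79.52], 211), ([261.73, 102.52], 205), ([284.53, 132.95], 192), ([297.18, 167.09], 158), ([298.21, 201.52], 157)]
[[ 0.6575  0.1681  0.038 ]
 [ 0.6716  0.133   0.038 ]
 [ 0.6749  0.0952  0.038 ]
 [ 0.6672  0.058   0.038 ]
 [ 0.6488  0.0249  0.038 ]
 [ 0.6218 -0.0018  0.038 ]
 [ 0.5881 -0.0187  0.038 ]]
[0.5451 0.1034 0.5217] [[0.3, 0.1], [0.0, -0.0], [-0.1, -0.0], [-0.2, 0.2], [-0.0, 0.0], [-0.1, 0.2], [0.1, -0.5]]
[[-1.1, 1.1], [-1.2, 1.1], [-1.4, 1.1], [-1.7, 1.0], [-2.1, 1.3], [-2.4, 1.4], [-2.8, 2.4]]
```

step_arm:
  commands:
    - {"offset":[0.0,0.026,-0.0245],"spin":0,"gripper":0}
    - {"offset":[0.02,0.026,-0.0245],"spin":0,"gripper":0}
    - {"offset":[0.03,0.026,-0.0245],"spin":0,"gripper":0}
    - {"offset":[0.03,0.026,-0.0245],"spin":0,"gripper":0}
    - {"offset":[0.03,0,0],"spin":0,"gripper":0}
    - {"offset":[0.015,0,0],"spin":0,"gripper":0}
    - {"offset":[0,0,0],"spin":0,"gripper":0}
    - {"offset":[0,0,0],"spin":0,"gripper":0}

```text
time_s: 2.9
position: [0.6604, 0.1594, 0.0838]
tcp_rot: [0.585, 0.397, 0.587, -0.394]
contact_force: [-0.2, 0.8, 0.3]
finger_gap: 0.006
```

```bash
cat > st.py <<'E'
from h import *
from rig import arm
C=np.array([.5458,.1024]);A0=.525
s=arm.state(); R=Rq(s["tcp_rot"]); p=s["position"]; v=p[:2]-C
print("t",s["time_s"],"p",p.round(4),"F",s["contact_force"].round(2),"x-axis",R[:,0].round(4),"gap",round(s["finger_gap"],3))
print("rad mm",(np.linalg.norm(v)*1e3).round(1),"mark idx",((A0-np.arctan2(v[1],v[0]))/.2923+1).round(2))
M=[C+.13*np.array([np.cos(A0-i*.2923),np.sin(A0-i*.2923)]) for i in range(7)]
for i,m in enumerate(M): print(i+1,m.round(4),"tool yz to it mm",(1e3*(R.T@np.r_[m-p[:2],0])[1:]).round(1))
E
python3 st.py
```

```text
t 2.9 p [0.6604 0.1594 0.0838] F [-0.19  0.8   0.3 ] x-axis [-0.0012  0.0052 -1.    ] gap 0.006
rad mm 128.0 mark idx 1.22
1 [0.6583 0.1676] tool yz to it mm [ 1.1 -8.3]
2 [0.6723 0.1324] tool yz to it mm [ 1.  29.5]
3 [0.6756 0.0947] tool yz to it mm [-10.1  65.7]
4 [0.6678 0.0576] tool yz to it mm [-31.1  97.2]
5 [0.6497 0.0243] tool yz to it mm [-60.3 121.3]
6 [ 0.6228 -0.0023] tool yz to it mm [-95.2 136. ]
7 [ 0.5894 -0.0201] tool yz to it mm [-132.9  140. ]
```

step_arm:
  commands:
    - {"offset":[0.02,0.002,-0.011],"spin":0,"gripper":0}
    - {"offset":[0.012,0,0],"spin":0,"gripper":0}
    - {"offset":[0,0,0],"spin":0,"gripper":0}
    - {"offset":[0,0,0],"spin":0,"gripper":0}
    - {"offset":[0,0,0],"spin":0,"gripper":0}

```text
time_s: 3.52
position: [0.6594, 0.1712, 0.0525]
tcp_rot: [0.586, 0.398, 0.586, -0.394]
contact_force: [-0.4, -0.5, 0.4]
finger_gap: 0.004
```

```bash
python3 st.py;python3 - <<'E'
from h import *
from rig import arm, imaging
for n in ("wrist","scene"):
    d=imaging.get_image(n); c=d["color"]
    if n=="scene": c=cv2.resize(c[140:270,190:370],None,fx=4,fy=4)
    cv2.imwrite(f"pics/{n}2.png",cv2.cvtColor(c,cv2.COLOR_RGB2BGR))
E
```

```text
t 3.525 p [0.6594 0.1712 0.0525] F [-0.4  -0.51  0.43] x-axis [ 0.003   0.0061 -1.    ] gap 0.004
rad mm 132.8 mark idx 0.93
1 [0.6583 0.1676] tool yz to it mm [-2.4  3. ]
2 [0.6723 0.1324] tool yz to it mm [-2.5 40.8]
3 [0.6756 0.0947] tool yz to it mm [-13.6  77.1]
4 [0.6678 0.0576] tool yz to it mm [-34.6 108.6]
5 [0.6497 0.0243] tool yz to it mm [-63.7 132.7]
6 [ 0.6228 -0.0023] tool yz to it mm [-98.6 147.4]
7 [ 0.5894 -0.0201] tool yz to it mm [-136.3  151.4]
```

View pics/wrist2.png

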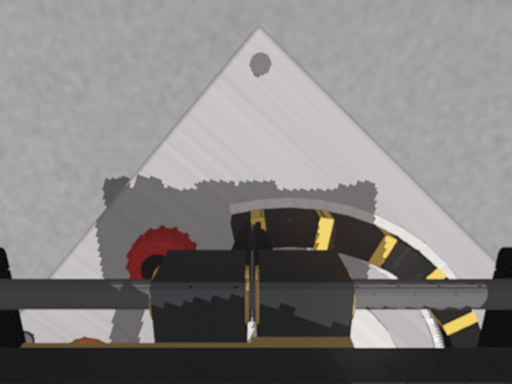

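View pics/scene2.png

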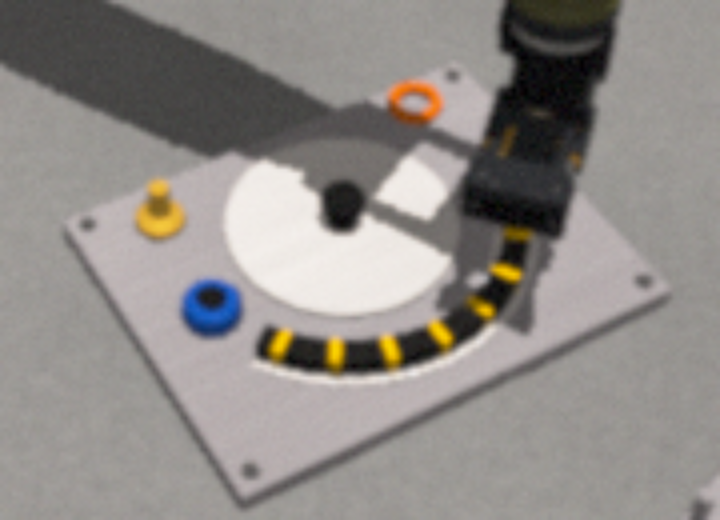

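The wrist view puts the fingertips at (252,225), directly over mark 1. The scene view agrees, and nothing has been touched. I'll lower gently in small steps.

step_arm:
  commands:
    - {"offset":[0.007,-0.0025,0.001],"spin":0,"gripper":0}
    - {"offset":[0.004,0,0],"spin":0,"gripper":0}
    - {"offset":[0.003,0,0],"spin":0,"gripper":0}
    - {"offset":[0.002,0,0],"spin":0,"gripper":0}

```text
time_s: 4.12
position: [0.6579, 0.1692, 0.0364]
tcp_rot: [0.586, 0.399, 0.586, -0.393]
contact_force: [-0.2, -0.2, 2.5]
finger_gap: 0.005
```

```bash
python3 st.py
```

```text
t 4.125 p [0.6579 0.1692 0.0364] F [-0.22 -0.16  2.49] x-axis [ 0.0042  0.0063 -1.    ] gap 0.005
rad mm 130.5 mark idx 0.96
1 [0.6583 0.1676] tool yz to it mm [-0.2  1.7]
2 [0.6723 0.1324] tool yz to it mm [-0.3 39.5]
3 [0.6756 0.0947] tool yz to it mm [-11.4  75.8]
4 [0.6678 0.0576] tool yz to it mm [-32.3 107.3]
5 [0.6497 0.0243] tool yz to it mm [-61.5 131.4]
6 [ 0.6228 -0.0023] tool yz to it mm [-96.4 146.1]
7 [ 0.5894 -0.0201] tool yz to it mm [-134.1  150.1]
```

step_arm:
  commands:
    - {"offset":[0.002,0,0],"spin":0,"gripper":0}
    - {"offset":[0.002,0,0],"spin":0,"gripper":0}
    - {"offset":[0,0,0.001],"spin":0,"gripper":0}

```text
time_s: 4.5
position: [0.6583, 0.1689, 0.0332]
tcp_rot: [0.585, 0.399, 0.586, -0.393]
contact_force: [-2.6, 2.5, 4.0]
finger_gap: 0.009
```

```bash
python3 st.py
```

```text
t 4.5 p [0.6583 0.1689 0.0332] F [-2.65  2.48  4.01] x-axis [ 0.0037  0.0072 -1.    ] gap 0.009
rad mm 130.6 mark idx 0.97
1 [0.6583 0.1676] tool yz to it mm [-0.5  1.2]
2 [0.6723 0.1324] tool yz to it mm [-0.6 39.1]
3 [0.6756 0.0947] tool yz to it mm [-11.6  75.3]
4 [0.6678 0.0576] tool yz to it mm [-32.6 106.8]
5 [0.6497 0.0243] tool yz to it mm [-61.7 131. ]
6 [ 0.6228 -0.0023] tool yz to it mm [-96.6 145.7]
7 [ 0.5894 -0.0201] tool yz to it mm [-134.3  149.7]
```

```bash
cat >> st.py <<'E'
print("depth mm",round(38-p[2]*1e3,1),"tilt slope: dz per mm tool y,z",R[2,1:].round(4))
pi=((A0-np.arctan2(v[1],v[0]))/.2923+1)
for k in (.25,.5,.75,1.,1.25,1.5):
    a=A0-(pi+k-1)*.2923; m=C+.13*np.array([np.cos(a),np.sin(a)]); print("+%.2f"%k,(1e3*(R.T@np.r_[m-p[:2],0])[1:]).round(1))
E
sed -i 's/^for i,m in enum.*$//' st.py; python3 st.py
```

```text
t 4.5 p [0.6583 0.1689 0.0332] F [-2.65  2.48  4.01] x-axis [ 0.0037  0.0072 -1.    ] gap 0.009
rad mm 130.6 mark idx 0.97
depth mm 4.8 tilt slope: dz per mm tool y,z [ 0.0061 -0.0053]
+0.25 [0.5 9.5]
+0.50 [ 0.9 19. ]
+0.75 [ 0.6 28.5]
+1.00 [-0.4 38. ]
+1.25 [-2.1 47.3]
+1.50 [-4.4 56.5]
```

step_arm:
  commands:
    - {"offset":[0,0.001,0.005],"spin":0,"gripper":0}
    - {"offset":[0,0.001,0.006],"spin":0,"gripper":0}
    - {"offset":[0,0.0005,0.006],"spin":0,"gripper":0}

```text
time_s: 4.88
position: [0.6683, 0.1544, 0.0343]
tcp_rot: [0.586, 0.4, 0.586, -0.392]
contact_force: [-0.1, 2.4, 3.6]
finger_gap: 0.004
```

```bash
python3 st.py
```

```text
t 4.875 p [0.6683 0.1544 0.0343] F [-0.07  2.41  3.55] x-axis [ 0.0063  0.0089 -0.9999] gap 0.004
rad mm 133.1 mark idx 1.42
depth mm 3.7 tilt slope: dz per mm tool y,z [ 0.0092 -0.0059]
+0.25 [-3.3  9.6]
+0.50 [-4.2 19. ]
+0.75 [-5.7 28.4]
+1.00 [-7.9 37.6]
+1.25 [-10.8  46.7]
+1.50 [-14.4  55.5]
```

step_arm:
  commands:
    - {"offset":[0.001,-0.002,0.006],"spin":0,"gripper":0}
    - {"offset":[0.001,-0.0015,0.007],"spin":0,"gripper":0}
    - {"offset":[0.0005,-0.0015,0.007],"spin":0,"gripper":0}

```text
time_s: 5.25
position: [0.6726, 0.1328, 0.0322]
tcp_rot: [0.586, 0.401, 0.585, -0.391]
contact_force: [0.0, 1.8, 4.5]
finger_gap: 0.008
```

```bash
python3 st.py
```

```text
t 5.25 p [0.6726 0.1328 0.0322] F [0.05 1.76 4.52] x-axis [ 0.0088  0.01   -0.9999] gap 0.008
rad mm 130.4 mark idx 1.99
depth mm 5.8 tilt slope: dz per mm tool y,z [ 0.0119 -0.006 ]
+0.25 [-2.1  9.3]
+0.50 [-4.5 18.5]
+0.75 [-7.6 27.5]
+1.00 [-11.3  36.2]
+1.25 [-15.6  44.6]
+1.50 [-20.6  52.8]
```

step_arm:
  commands:
    - {"offset":[0.0003,-0.0015,0.0065],"spin":0,"gripper":0}
    - {"offset":[0.0003,-0.0015,0.0065],"spin":0,"gripper":0}
    - {"offset":[0.0003,-0.002,0.0065],"spin":0,"gripper":0}

```text
time_s: 5.62
position: [0.6759, 0.1116, 0.0316]
tcp_rot: [0.586, 0.401, 0.585, -0.391]
contact_force: [0.2, 3.1, 4.8]
finger_gap: 0.004
```

```bash
python3 st.py
```

```text
t 5.625 p [0.6759 0.1116 0.0316] F [0.25 3.08 4.76] x-axis [ 0.0099  0.0106 -0.9999] gap 0.004
rad mm 130.4 mark idx 2.56
depth mm 6.4 tilt slope: dz per mm tool y,z [ 0.0131 -0.0061]
+0.25 [-3.6  8.8]
+0.50 [-7.5 17.5]
+0.75 [-12.   25.8]
+1.00 [-17.1  33.9]
+1.25 [-22.7  41.5]
+1.50 [-29.   48.7]
```

Depth is 6.4 mm and on the arc. Continuing with the x bias reversed slightly.

step_arm:
  commands:
    - {"offset":[-0.0005,-0.0022,0.006],"spin":0,"gripper":0}
    - {"offset":[-0.0003,-0.0025,0.006],"spin":0,"gripper":0}
    - {"offset":[0,-0.003,0.006],"spin":0,"gripper":0}

```text
time_s: 6.0
position: [0.6757, 0.0906, 0.0324]
tcp_rot: [0.587, 0.401, 0.585, -0.391]
contact_force: [0.0, 3.3, 3.8]
finger_gap: 0.003
```

```bash
python3 st.py
```

```text
t 6.0 p [0.6757 0.0906 0.0324] F [0.05 3.34 3.77] x-axis [ 0.0107  0.0106 -0.9999] gap 0.003
rad mm 130.5 mark idx 3.11
depth mm 5.6 tilt slope: dz per mm tool y,z [ 0.0139 -0.0058]
+0.25 [-5.   8.1]
+0.50 [-10.2  16. ]
+0.75 [-16.   23.6]
+1.00 [-22.3  30.6]
+1.25 [-29.2  37.3]
+1.50 [-36.4  43.4]
```

step_arm:
  commands:
    - {"offset":[0,-0.0034,0.0055],"spin":0,"gripper":0}
    - {"offset":[0,-0.0036,0.0055],"spin":0,"gripper":0}
    - {"offset":[0,-0.0038,0.0052],"spin":0,"gripper":0}

```text
time_s: 6.38
position: [0.6718, 0.0701, 0.0323]
tcp_rot: [0.587, 0.402, 0.584, -0.391]
contact_force: [0.3, 3.4, 3.9]
finger_gap: 0.003
```

```bash
python3 st.py
```

```text
t 6.375 p [0.6718 0.0701 0.0323] F [0.35 3.37 3.91] x-axis [ 0.0116  0.0106 -0.9999] gap 0.003
rad mm 130.1 mark idx 3.65
depth mm 5.7 tilt slope: dz per mm tool y,z [ 0.0147 -0.0055]
+0.25 [-5.9  7.4]
+0.50 [-12.3  14.4]
+0.75 [-19.3  20.9]
+1.00 [-26.6  26.9]
+1.25 [-34.4  32.4]
+1.50 [-42.6  37.2]
```

step_arm:
  commands:
    - {"offset":[0,-0.0041,0.0051],"spin":0,"gripper":0}
    - {"offset":[0,-0.0043,0.0049],"spin":0,"gripper":0}
    - {"offset":[0,-0.0046,0.0046],"spin":0,"gripper":0}

```text
time_s: 6.75
position: [0.665, 0.0504, 0.0323]
tcp_rot: [0.587, 0.402, 0.584, -0.391]
contact_force: [1.2, 2.6, 4.6]
finger_gap: 0.004
```

```bash
python3 st.py;python3 - <<'E'
from h import *
from rig import imaging
d=imaging.get_image("scene"); c=cv2.resize(d["color"][140:270,190:370],None,fx=4,fy=4)
cv2.imwrite(f"pics/s3.png",cv2.cvtColor(c,cv2.COLOR_RGB2BGR))
E
```

```text
t 6.75 p [0.665  0.0504 0.0323] F [1.19 2.56 4.58] x-axis [ 0.0124  0.0106 -0.9999] gap 0.004
rad mm 130.1 mark idx 4.2
depth mm 5.7 tilt slope: dz per mm tool y,z [ 0.0155 -0.0052]
+0.25 [-7.1  6.4]
+0.50 [-14.5  12.3]
+0.75 [-22.4  17.6]
+1.00 [-30.6  22.3]
+1.25 [-39.1  26.4]
+1.50 [-48.   29.9]
```

View pics/s3.png

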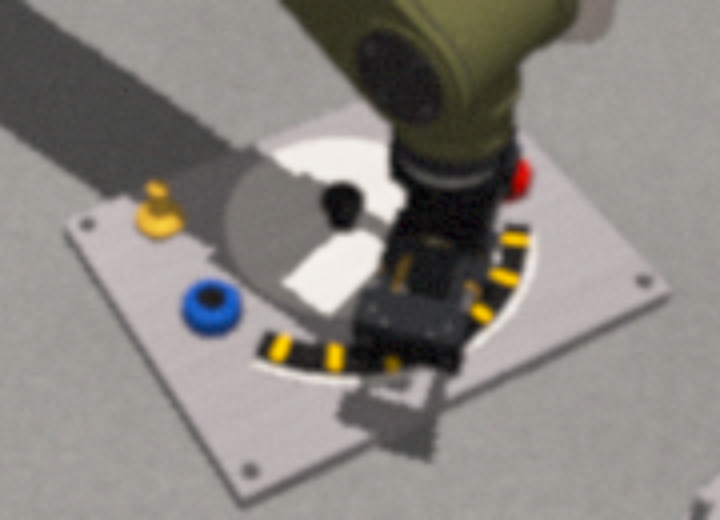

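The scene view shows the gripper just past mark 4 at about (410,350). The strip is pressed down and nothing else has moved. Continuing.

step_arm:
  commands:
    - {"offset":[0,-0.005,0.0044],"spin":0,"gripper":0}
    - {"offset":[0,-0.0051,0.0041],"spin":0,"gripper":0}
    - {"offset":[0,-0.0053,0.0038],"spin":0,"gripper":0}

```text
time_s: 7.18
position: [0.6549, 0.0316, 0.0321]
tcp_rot: [0.588, 0.402, 0.584, -0.391]
contact_force: [1.7, 2.4, 4.3]
finger_gap: 0.001
```

```bash
python3 st.py
```

```text
t 7.175 p [0.6549 0.0316 0.0321] F [1.67 2.4  4.33] x-axis [ 0.0131  0.0101 -0.9999] gap 0.001
rad mm 130.0 mark idx 4.76
depth mm 5.9 tilt slope: dz per mm tool y,z [ 0.0159 -0.0045]
+0.25 [-8.   5.2]
+0.50 [-16.3   9.7]
+0.75 [-24.9  13.7]
+1.00 [-33.8  17. ]
+1.25 [-42.9  19.7]
+1.50 [-52.2  21.7]
```

step_arm:
  commands:
    - {"offset":[0,-0.0056,0.0035],"spin":0,"gripper":0}
    - {"offset":[0,-0.0058,0.0032],"spin":0,"gripper":0}
    - {"offset":[0,-0.006,0.0028],"spin":0,"gripper":0}

```text
time_s: 7.55
position: [0.6418, 0.0151, 0.0321]
tcp_rot: [0.588, 0.402, 0.583, -0.391]
contact_force: [1.8, 2.5, 3.9]
finger_gap: 0.005
```

```bash
python3 st.py
```

```text
t 7.55 p [0.6418 0.0151 0.0321] F [1.77 2.45 3.85] x-axis [ 0.0142  0.0099 -0.9998] gap 0.005
rad mm 129.8 mark idx 5.32
depth mm 5.9 tilt slope: dz per mm tool y,z [ 0.0169 -0.0039]
+0.25 [-8.6  4. ]
+0.50 [-17.5   7.2]
+0.75 [-26.7   9.7]
+1.00 [-36.   11.6]
+1.25 [-45.4  12.8]
+1.50 [-54.9  13.2]
```

step_arm:
  commands:
    - {"offset":[0,-0.006,0.0027],"spin":0,"gripper":0}
    - {"offset":[0,-0.0062,0.0023],"spin":0,"gripper":0}
    - {"offset":[0,-0.0062,0.0019],"spin":0,"gripper":0}

```text
time_s: 7.92
position: [0.6267, 0.0008, 0.0319]
tcp_rot: [0.588, 0.402, 0.583, -0.39]
contact_force: [3.2, 2.7, 4.9]
finger_gap: 0.003
```

```bash
python3 st.py
```

```text
t 7.925 p [0.6267 0.0008 0.0319] F [3.15 2.67 4.86] x-axis [ 0.0152  0.0096 -0.9998] gap 0.003
rad mm 129.9 mark idx 5.87
depth mm 6.1 tilt slope: dz per mm tool y,z [ 0.0177 -0.0033]
+0.25 [-9.2  2.5]
+0.50 [-18.5   4.2]
+0.75 [-27.9   5.2]
+1.00 [-37.4   5.6]
+1.25 [-46.9   5.2]
+1.50 [-56.4   4.2]
```

step_arm:
  commands:
    - {"offset":[-0.0003,-0.0065,0.0017],"spin":0,"gripper":0}
    - {"offset":[0,-0.0065,0.0013],"spin":0,"gripper":0}
    - {"offset":[0,-0.0065,0.0009],"spin":0,"gripper":0}

```text
time_s: 8.3
position: [0.6092, -0.0111, 0.0321]
tcp_rot: [0.589, 0.402, 0.583, -0.39]
contact_force: [3.8, 1.9, 4.5]
finger_gap: 0.005
```

```bash
python3 st.py
```

```text
t 8.3 p [ 0.6092 -0.0111  0.0321] F [3.75 1.89 4.54] x-axis [ 0.0161  0.0092 -0.9998] gap 0.005
rad mm 130.0 mark idx 6.43
depth mm 5.9 tilt slope: dz per mm tool y,z [ 0.0184 -0.0026]
+0.25 [-9.5  0.8]
+0.50 [-19.   1.]
+0.75 [-28.4   0.5]
+1.00 [-37.9  -0.7]
+1.25 [-47.2  -2.6]
+1.50 [-56.3  -5.2]
```

step_arm:
  commands:
    - {"offset":[0,-0.0062,0.0006],"spin":0,"gripper":0}
    - {"offset":[0,-0.0062,0.0002],"spin":0,"gripper":0}
    - {"offset":[0,-0.0062,0],"spin":0,"gripper":0}
    - {"offset":[0,-0.004,0],"spin":0,"gripper":0}

```text
time_s: 8.8
position: [0.5873, -0.0212, 0.0319]
tcp_rot: [0.589, 0.402, 0.582, -0.39]
contact_force: [2.8, 2.0, 5.0]
finger_gap: 0.005
```

```bash
python3 st.py; python3 - <<'E'
from h import *
from rig import imaging
d=imaging.get_image("wrist")
cv2.imwrite(f"pics/w4.png",cv2.cvtColor(d["color"],cv2.COLOR_RGB2BGR))
E
```

```text
t 8.8 p [ 0.5873 -0.0212  0.0319] F [2.83 2.   5.02] x-axis [ 0.0172  0.0088 -0.9998] gap 0.005
rad mm 130.4 mark idx 7.06
depth mm 6.1 tilt slope: dz per mm tool y,z [ 0.0192 -0.0018]
+0.25 [-9.4 -1.3]
+0.50 [-18.8  -2.9]
+0.75 [-28.   -5.2]
+1.00 [-37.1  -8.1]
+1.25 [-45.8 -11.7]
+1.50 [-54.4 -15.9]
```

View pics/w4.png

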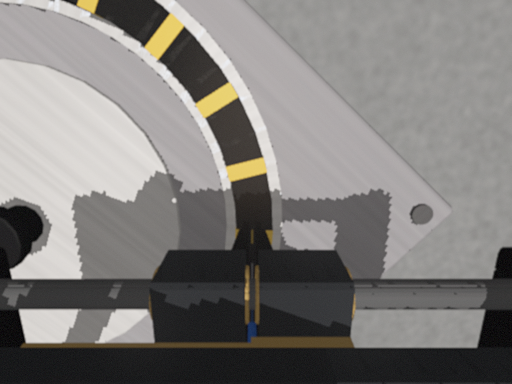

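The fingertips are on mark 7, with yellow visible on both sides of them at (252,237). I'll go 2–3 mm further and then lift straight up.

step_arm:
  commands:
    - {"offset":[0,-0.0035,0],"spin":0,"gripper":0}
    - {"offset":[-0.005,0,0],"spin":0,"gripper":0}
    - {"offset":[-0.01,0,0],"spin":0,"gripper":0}
    - {"offset":[-0.03,0,0],"spin":0,"gripper":0}
    - {"offset":[-0.04,0,0],"spin":0,"gripper":0}
    - {"offset":[-0.04,0,0],"spin":0,"gripper":0}
    - {"offset":[-0.03,0,0],"spin":0,"gripper":0}
    - {"offset":[0,0,0],"spin":0,"gripper":0}
    - {"offset":[0,0,0],"spin":0,"gripper":0}

```text
time_s: 9.98
position: [0.5705, -0.0246, 0.1816]
tcp_rot: [0.58, 0.395, 0.592, -0.397]
contact_force: [-1.2, 0.4, -1.0]
finger_gap: 0.006
```

```bash
python3 st.py|head -2; python3 - <<'E'
from h import *
from rig import imaging
for n,b in (("scene",(190,140,370,270)),("wrist",None)):
    d=imaging.get_image(n);c=d["color"]
    if b: 
        print(blobs(c,(22,150,110),(35,255,255),(200,150,360,265)))
        c=cv2.resize(c[b[1]:b[3],b[0]:b[2]],None,fx=4,fy=4)
    cv2.imwrite(f"pics/{n}5.png",cv2.cvtColor(c,cv2.COLOR_RGB2BGR))
E
```

```text
t 9.975 p [ 0.5705 -0.0246  0.1816] F [-1.21  0.39 -1.04] x-axis [-0.0148  0.0078 -0.9999] gap 0.006
rad mm 129.4 mark idx 7.51
[([230.19, 195.71], 21), ([318.65, 198.06], 17), ([316.5, 207.5], 18), ([309.72, 216.08], 25), ([299.77, 223.42], 26), ([259.61, 225.91], 23), ([273.5, 228.0], 24), ([287.17, 227.34], 29)]
```

View pics/scene5.png

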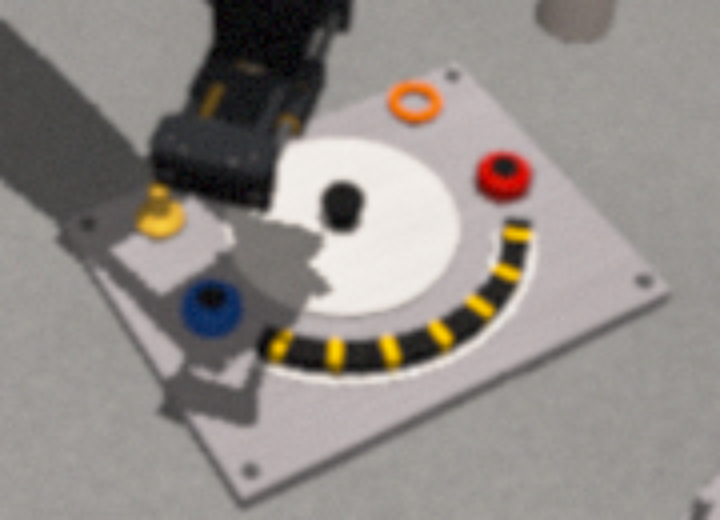

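View pics/wrist5.png

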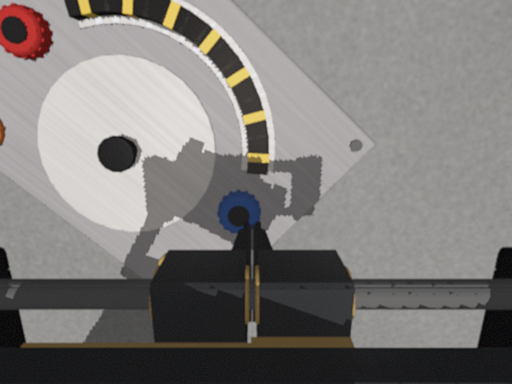

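The mark pixels are back within 0.3 px of their starting positions, so the strip is up. The caps, gasket and foot haven't moved, and the arm is clear.

```bash
python3 -c "
from rig import hand_in; print(hand_in())"
```

```text
the job is handed in; nothing more can be done
None
```

I pressed the strip with shut fingers at mark 1, by the red cap, and ran along the arc past all seven marks to about mark 7, by the blue cap. I then lifted clear and handed the job in at about 10 s.

- **Depth:** by fingertip height the strip was down about 4.8 mm at mark 1 and 5.6–6.4 mm in the readings from mark 2 on. Between marks 1 and 2 it eased to 3.7 mm. It never neared the 12 mm stop. I read the depth every few steps, not continuously.
- **Force:** upward force while pressing was 3.6–5.0 N, with up to about 4 N of sideways drag.
- **Path:** readings stayed within about 0.6 mm of the 130 mm arc, except one of 3 mm outward between marks 1 and 2, which I corrected.
- **After lifting:** the marks were back within 0.3 px of their starting positions in the scene view, so the strip had sprung up. The caps, gasket and foot looked unmoved, and the tool was at a height of 0.18 m.

Two readings disagreed slightly:
- **Mark positions:** the cameras differed by up to about 4 mm, so I used an average. The wrist views showed the fingertips on marks 1 and 7.
- **Force after lifting:** the sensor still read about 1 N in free air. I put this down to noise and drift, as it read up to 0.8 N before contact.

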